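# Update the flip tags of the parts bins

## Robot

A 6-joint arm with a two-finger parallel gripper is mounted at the origin on the work surface. World frame = base frame: x ahead of the robot, y to its left, z up, the work surface at z = 0. Lengths are in m, angles in degrees, forces in N, time in s.
With the tool pointing down it reaches from about 0.275 to 0.85 m from the base axis. Payload 5.2 kg.
Tool frame: the origin (TCP) lies midway between the tips of the shut fingers; the grasp point (between the pads) lies robot.grip_depth behind it (robot.grip_depth is the distance from the TCP to the grasp point, in m); x points along the fingers, y is the direction in which the jaws open and shut, and the axes are right-handed (so a half turn about x gives the same grasp; the last joint's range is limited). The gripper opens to 85 mm and grips with 20 to 120 N. Pads are 22 mm wide; open, the fingers measure 114 mm over their backs; the gripper's body (76 mm by 85 mm) begins 54 mm behind the grasp point. The pads swing forward as they close: fully open they stand 13 mm farther back than shut.
Start: joints at [59.656, 14.817, 87.949, -0, 77.235, -11.62], TCP at [0.177, 0.521, 0.231] pointing down, gripper open.
Joint ranges: [-179.93, 179.93], [-52.35, 119.4], [10.71, 147.94], [-69.91, 249.91], [12.55, 155.21], [-178.61, 178.61]. Speed limits (degrees/s): [147.25, 147.25, 180, 180, 180, 180].

## Interface

Orientations are given as a 3x3 rotation matrix whose columns are the frame's x, y, z axes.
In Python, from rig import robot gives the robot as it stands.
- The arm moves only by the tool step_arm, never from a script. Its argument "motion" is text: rows parted by semicolons, each of 7 numbers parted by spaces: the turn, a rotation vector about the tool's x, y, z in rad, then the shift along the tool's x, y, z in mm, then the finger opening in mm, from 0 to 85.4. A call has 1 to 12 rows; each row shifts and turns the commanded pose from where the row before left it, along the tool's axes as they then stand; what a row does not reach is not made up. A row lasts 1/8 s, in which the tool goes at most 62.5 mm and 10.7 degrees, less where a joint would pass 70% of its speed; a pose out of reach is approached as far as the arm can. A call is refused whole if a number of a shift passes 62.5 or a number of a turn 0.188, either way. A call with a gripper value outside its range is refused whole. The fingers move at their own pace and stop on an object; "grip_force" is the grip in N (left out, the last holds). Time passes only in rows, so rows that do not move let the fingers close. It gives the time, the measured TCP pose, the force and the opening at its end, in the units of the state.
- robot.sense(): the state, without advancing time (a new reading comes with each control period).
- robot.read_camera(name): name is "scene" or "top" or "wrist"; returns (picture, depth): 420x560x3 uint8, blue, green, red; 420x560 float32, m along the optical axis (not along the pixel's ray), 0 where there is no reading.
- robot.camera_info(name): a dict with "vfov" (degrees; the focal length in pixels is half the picture's height over the tangent of half this angle, whatever the lens; pixels are square), "cx", "cy" (the principal point, pixels), "T" (4x4, takes a point from camera to world coordinates). Camera axes: x right, y up, looking along -z (the intrinsics and any distortion apply to the point x, -y, -z); pixel columns grow to the right and rows downward; lengths in m; the calibration is good to about 2 mm. The wrist camera is an equidistant fisheye: a pixel r from the principal point sees the ray r / f radians off the axis. A picture is of the moment at which its call begins: read the wrist's pose just before it. camera_info takes no time and is no camera call; for the wrist camera it gives the pose at the moment of the call.
- robot.hand_in(): hands the job in, once; it reports no verdict.
The state is a dict: "time": time; "qpos": joint angles; "qd": joint speeds; "joint_efforts": joint torques, N m; "ee_pos": TCP position; "ee_rot": TCP orientation; "wrist_force": force on the tool from outside, world axes, zero at the start; "moment": the same for the moment, N m; "width": finger opening in m.
Only numpy, scipy, OpenCV 4.12 (cv2) and the standard library are available. Lean on these libraries where they do the work, as an engineer would, in place of code of your own. Each camera call takes 0.05 s, during which the arm holds its last target. There are 200 camera calls.

## Task

The parts bins on the bench have changed but their tags have not been updated. With a fingertip, gently flip over the hinged tags that are wrong, so that the tag in front of each full bin leans back to the bins with its solid-disc face up and the tag in front of each bin that is not full leans to the robot with its ring face up. Only push the tags, do not pinch them, and leave the bins and the other things on the bench where they stand.

Things in the scene. Friction and masses are not known exactly. Their poses are not given: they have to be found in the camera images.
- rail_mid (a point): Middle of the top of the aluminium bar (470 x 40 x 15 mm, fixed to the bench mat) that carries the four tag holders in a row. z up; y runs along the bar; x points across it, from the robot's side to the bins' side. The bar lies within about 0.2 rad of the robot's y axis.
- holder_a: Fixed holder of tag A, clipped on the bar: a small V-shaped bracket of steel 64 mm wide with a grey foot; origin at the centre of its underside, on top of the bar. Its V walls slope up at 30 degrees to either side, below the tag, and reach 38 mm from the hinge line. Same axes as the bar. Any holder can stand at any of the four places.
- holder_a_hinge (a point): Centre of the hinge line of tag A: 30 mm above the holder's origin, 47 mm above the bench, hinge line along the bar's y axis.
- tag_a_edge (a point): Middle of the free edge of tag A, 66 mm from the hinge line, on the axis of its rounded edge bead (5 mm thick); moves with the tag. The tag is a bare aluminium plate 54 mm wide, 3 mm thick, about 60 g. At rest the edge is 57 mm to one side of the hinge line and 33 mm above it (80 mm above the bench), and overhangs the bracket's wall by 28 mm, so a fingertip can get behind and under it.
- tag_a (a joint): Hinge angle of tag A, rad: 0 = leaning down to the robot's side with its ring face (reorder) up; 2.09 = leaning over to the bins' side with its solid-disc face (full) up; 1.05 = standing upright. At each end it rests on the bracket 30 degrees above level, held by its own weight only; the hinge is almost free, so past upright it falls over to the other side.
- holder_b: Fixed holder of tag B, clipped on the bar: a small V-shaped bracket of steel 64 mm wide with a grey foot; origin at the centre of its underside, on top of the bar. Its V walls slope up at 30 degrees to either side, below the tag, and reach 38 mm from the hinge line. Same axes as the bar. Any holder can stand at any of the four places.
- holder_b_hinge (a point): Centre of the hinge line of tag B: 30 mm above the holder's origin, 47 mm above the bench, hinge line along the bar's y axis.
- tag_b_edge (a point): Middle of the free edge of tag B, 66 mm from the hinge line, on the axis of its rounded edge bead (5 mm thick); moves with the tag. The tag is a bare aluminium plate 54 mm wide, 3 mm thick, about 60 g. At rest the edge is 57 mm to one side of the hinge line and 33 mm above it (80 mm above the bench), and overhangs the bracket's wall by 28 mm, so a fingertip can get behind and under it.
- tag_b (a joint): Hinge angle of tag B, rad: 0 = leaning down to the robot's side with its ring face (reorder) up; 2.09 = leaning over to the bins' side with its solid-disc face (full) up; 1.05 = standing upright. At each end it rests on the bracket 30 degrees above level, held by its own weight only; the hinge is almost free, so past upright it falls over to the other side.
- holder_c: Fixed holder of tag C, clipped on the bar: a small V-shaped bracket of steel 64 mm wide with a grey foot; origin at the centre of its underside, on top of the bar. Its V walls slope up at 30 degrees to either side, below the tag, and reach 38 mm from the hinge line. Same axes as the bar. Any holder can stand at any of the four places.
- holder_c_hinge (a point): Centre of the hinge line of tag C: 30 mm above the holder's origin, 47 mm above the bench, hinge line along the bar's y axis.
- tag_c_edge (a point): Middle of the free edge of tag C, 66 mm from the hinge line, on the axis of its rounded edge bead (5 mm thick); moves with the tag. The tag is a bare aluminium plate 54 mm wide, 3 mm thick, about 60 g. At rest the edge is 57 mm to one side of the hinge line and 33 mm above it (80 mm above the bench), and overhangs the bracket's wall by 28 mm, so a fingertip can get behind and under it.
- tag_c (a joint): Hinge angle of tag C, rad: 0 = leaning down to the robot's side with its ring face (reorder) up; 2.09 = leaning over to the bins' side with its solid-disc face (full) up; 1.05 = standing upright. At each end it rests on the bracket 30 degrees above level, held by its own weight only; the hinge is almost free, so past upright it falls over to the other side.
- holder_d: Fixed holder of tag D, clipped on the bar: a small V-shaped bracket of steel 64 mm wide with a grey foot; origin at the centre of its underside, on top of the bar. Its V walls slope up at 30 degrees to either side, below the tag, and reach 38 mm from the hinge line. Same axes as the bar. Any holder can stand at any of the four places.
- holder_d_hinge (a point): Centre of the hinge line of tag D: 30 mm above the holder's origin, 47 mm above the bench, hinge line along the bar's y axis.
- tag_d_edge (a point): Middle of the free edge of tag D, 66 mm from the hinge line, on the axis of its rounded edge bead (5 mm thick); moves with the tag. The tag is a bare aluminium plate 54 mm wide, 3 mm thick, about 60 g. At rest the edge is 57 mm to one side of the hinge line and 33 mm above it (80 mm above the bench), and overhangs the bracket's wall by 28 mm, so a fingertip can get behind and under it.
- tag_d (a joint): Hinge angle of tag D, rad: 0 = leaning down to the robot's side with its ring face (reorder) up; 2.09 = leaning over to the bins' side with its solid-disc face (full) up; 1.05 = standing upright. At each end it rests on the bracket 30 degrees above level, held by its own weight only; the hinge is almost free, so past upright it falls over to the other side.
- bin_1: Black open-front bin, 92 wide x 140 long x 75 mm high, loose; lip at the front (towards the tags) 36 mm high. FULL: heaped with grey capacitors to about 92 mm high. Origin at the centre of its underside, x from its front to its back. Its tag is the one straight in front of it: that tag's hinge line is 200 mm before this origin along the bar's x axis (the next tag is 110 mm farther along the bar). Any bin can stand at any of the four places.
- bin_2: Black open-front bin, 92 wide x 140 long x 75 mm high, loose; lip at the front (towards the tags) 36 mm high. FULL: heaped with black and copper relays to about 92 mm high. Origin at the centre of its underside, x from its front to its back. Its tag is the one straight in front of it: that tag's hinge line is 200 mm before this origin along the bar's x axis (the next tag is 110 mm farther along the bar). Any bin can stand at any of the four places.
- bin_3: Black open-front bin, 92 wide x 140 long x 75 mm high, loose; lip at the front (towards the tags) 36 mm high. NOT full: only two capacitors left on its floor. Origin at the centre of its underside, x from its front to its back. Its tag is the one straight in front of it: that tag's hinge line is 200 mm before this origin along the bar's x axis (the next tag is 110 mm farther along the bar). Any bin can stand at any of the four places.
- bin_4: Black open-front bin, 92 wide x 140 long x 75 mm high, loose; lip at the front (towards the tags) 36 mm high. NOT full: empty. Origin at the centre of its underside, x from its front to its back. Its tag is the one straight in front of it: that tag's hinge line is 200 mm before this origin along the bar's x axis (the next tag is 110 mm farther along the bar). Any bin can stand at any of the four places.
- flux_bottle: Bystander: white bottle with a spout, 36 mm across, 108 mm high, loose; origin under its centre.
- solder_spool: Bystander: solder spool standing on its flange, 54 mm across, 42 mm high, loose; origin under its centre.
- driver: Bystander: screwdriver, 150 mm long, lying loose on the bench between the robot and the bar; origin under its middle.
Mind the look-alikes: they are no part of the job. What is shaped like the bin_3 but blue or purple is not meant.

How it is judged (in metres and radians):
At the end, for the whole second after the job is handed in: The tags in front of the two full bins rest on the bins' side (joint above 1.95 rad) and the tags in front of the other two rest on the robot's side (joint below 0.145 rad), all still (below 0.1 rad/s) ((y of bin_1 in the frame of holder_a above 0.055 m or y of bin_1 in the frame of holder_a below -0.055 m or value of joint tag_a above 1.95 rad) and (y of bin_2 in the frame of holder_a above 0.055 m or y of bin_2 in the frame of holder_a below -0.055 m or value of joint tag_a above 1.95 rad) and (y of bin_3 in the frame of holder_a above 0.055 m or y of bin_3 in the frame of holder_a below -0.055 m or value of joint tag_a below 0.145 rad) and (y of bin_4 in the frame of holder_a above 0.055 m or y of bin_4 in the frame of holder_a below -0.055 m or value of joint tag_a below 0.145 rad) and (y of bin_1 in the frame of holder_b above 0.055 m or y of bin_1 in the frame of holder_b below -0.055 m or value of joint tag_b above 1.95 rad) and (y of bin_2 in the frame of holder_b above 0.055 m or y of bin_2 in the frame of holder_b below -0.055 m or value of joint tag_b above 1.95 rad) and (y of bin_3 in the frame of holder_b above 0.055 m or y of bin_3 in the frame of holder_b below -0.055 m or value of joint tag_b below 0.145 rad) and (y of bin_4 in the frame of holder_b above 0.055 m or y of bin_4 in the frame of holder_b below -0.055 m or value of joint tag_b below 0.145 rad) and (y of bin_1 in the frame of holder_c above 0.055 m or y of bin_1 in the frame of holder_c below -0.055 m or value of joint tag_c above 1.95 rad) and (y of bin_2 in the frame of holder_c above 0.055 m or y of bin_2 in the frame of holder_c below -0.055 m or value of joint tag_c above 1.95 rad) and (y of bin_3 in the frame of holder_c above 0.055 m or y of bin_3 in the frame of holder_c below -0.055 m or value of joint tag_c below 0.145 rad) and (y of bin_4 in the frame of holder_c above 0.055 m or y of bin_4 in the frame of holder_c below -0.055 m or value of joint tag_c below 0.145 rad) and (y of bin_1 in the frame of holder_d above 0.055 m or y of bin_1 in the frame of holder_d below -0.055 m or value of joint tag_d above 1.95 rad) and (y of bin_2 in the frame of holder_d above 0.055 m or y of bin_2 in the frame of holder_d below -0.055 m or value of joint tag_d above 1.95 rad) and (y of bin_3 in the frame of holder_d above 0.055 m or y of bin_3 in the frame of holder_d below -0.055 m or value of joint tag_d below 0.145 rad) and (y of bin_4 in the frame of holder_d above 0.055 m or y of bin_4 in the frame of holder_d below -0.055 m or value of joint tag_d below 0.145 rad) and velocity of joint tag_a between -0.1 and 0.1 rad/s and velocity of joint tag_b between -0.1 and 0.1 rad/s and velocity of joint tag_c between -0.1 and 0.1 rad/s and velocity of joint tag_d between -0.1 and 0.1 rad/s); the robot touches nothing.
It fails at once if a bin is moved by more than 15 mm (distance of any of bin_1, bin_2, bin_3, bin_4 from where it was at the start of the episode above 0.015 m).
It fails at once if a bystander (bottle, spool, screwdriver) is moved by more than 15 mm (distance of any of flux_bottle, solder_spool, driver from where it was at the start of the episode above 0.015 m).
It fails at once if a tag or its holder is pinched or forced: more than 25 N on it (contact force between any of the fingers, the arm and holder_a above 25 N or contact force between any of the fingers, the arm and holder_b above 25 N or contact force between any of the fingers, the arm and holder_c above 25 N or contact force between any of the fingers, the arm and holder_d above 25 N).
It also fails if it takes over 58 s, if anything falls off the work surface, if the arm or the gripper's body presses on something with over 40 N, if the wrist force passes 120 N, or if a joint passes its speed limit or range.

## Working session

There is one attempt and no reset: what is moved stays moved. The work goes in short steps, Python scripts to look and compute and a tool call to move; the robot and the scene stay as the last step left them, time stands still between calls to the robot, and variables do not carry over. Pictures are saved under pics/ and viewed, about 8 in all and at most 12, crops included, and the job is handed in when it is done.

Besides the shell and the picture viewer there is one more tool, called after "Request:" by a JSON object that holds its "name" and its "arguments". step_arm: Moves the arm, as the interface text tells. Its arguments: {"type":"object","properties":{"motion":{"type":"string"},"grip_force":{"type":"number"}},"required":["motion"]}

```bash
mkdir -p pics; cat > h.py <<'E'
from rig import robot
import numpy as np, cv2
def shot(n,f):
    i=robot.camera_info(n); p,d=robot.read_camera(n); cv2.imwrite('pics/%s.png'%f,p); np.savez('pics/%s.npz'%f,d=d,T=i['T'],v=i['vfov'],c=[i['cx'],i['cy']],p=p); return p,d,i
def cloud(f):
    z=np.load('pics/%s.npz'%f); d=z['d']; h,w=d.shape; F=h/2/np.tan(np.radians(z['v'])/2)
    v,u=np.mgrid[:h,:w]; P=np.stack([(u-z['c'][0])/F*d,-(v-z['c'][1])/F*d,-d],-1)
    W=P@z['T'][:3,:3].T+z['T'][:3,3]; W[d==0]=np.nan; return W
E
python3 - <<'E'
from h import *
for n in('top','scene'):
    p,d,i=shot(n,n+'0'); print(n,{k:v for k,v in i.items()})
s=robot.sense(); print(s); print(robot.grip_depth)
E
```

```text
top {'vfov': 46.69790281216925, 'cx': 277.68924411122606, 'cy': 201.44528923540673, 'T': array([[-0.01954543,  0.98713034, -0.15871884,  0.37618546],
       [-0.99946916, -0.02342959, -0.02263756,  0.00314578],
       [-0.02606494,  0.15819212,  0.98706427,  1.39829056],
       [ 0.        ,  0.        ,  0.        ,  1.        ]])}
scene {'vfov': 55.18070970766347, 'cx': 275.8032432567204, 'cy': 213.27581865237067, 'T': array([[ 0.81777679, -0.4580094 ,  0.34852332,  0.90729058],
       [ 0.57542691,  0.63889817, -0.51058105, -0.49648426],
       [ 0.01118001,  0.61809103,  0.78602703,  0.84369352],
       [ 0.        ,  0.        ,  0.        ,  1.        ]])}
{'time': 0.1, 'qpos': array([ 5.96568046e+01,  1.48541755e+01,  8.80032598e+01,  3.83211581e-04,
        7.72358989e+01, -1.16193738e+01]), 'qd': array([-0.00287579, -0.0747838 , -0.11568391, -0.06902081, -0.04728411,
        0.03361816]), 'joint_efforts': array([ 2.77053070e-03, -4.46968246e+01, -2.91248471e+01, -4.26943063e-05,
        6.23835978e-03, -3.86334830e-05]), 'ee_pos': array([0.17628668, 0.52049009, 0.2305772 ]), 'ee_rot': array([[-8.28559271e-04,  3.21007525e-01,  9.47076281e-01],
       [-1.40254614e-03,  9.47075302e-01, -3.21008420e-01],
       [-9.99998673e-01, -1.59429268e-03, -3.34480157e-04]]), 'wrist_force': array([0.93009339, 0.3624234 , 0.14141301]), 'moment': array([-0.01892777,  0.03346695, -0.0112416 ]), 'width': 0.08489824741399027}
0.0187
```

View pics/top0.png

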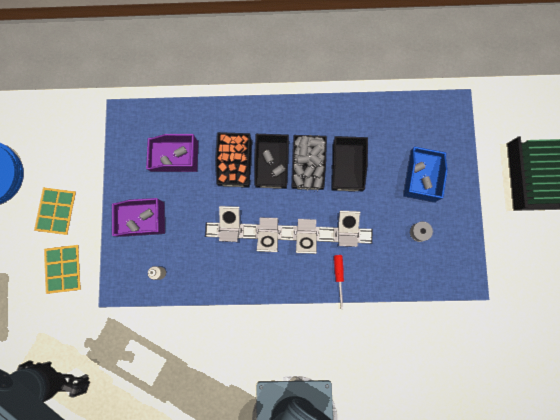

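View pics/scene0.png

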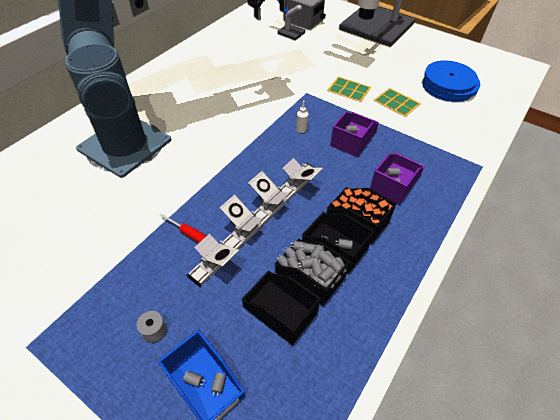

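Top view: tags left to right at (229,218) disc-back, (267,240) ring, (306,242) ring and (348,222) disc-back. The bins behind them are relays (full), two capacitors, capacitors (full) and empty. So the third tag must flip to the bins and the fourth to the robot. The screwdriver is at (338,275).

```bash
python3 - <<'E'
from h import *
for n in('top0','scene0'):
    W=cloud(n); p=np.load('pics/%s.npz'%n)['p'].astype(int)
    m=(W[...,2]>.052)&(W[...,2]<.088)&(p.min(-1)>90)&(W[...,0]>.3)&(W[...,0]<.62)&(abs(W[...,1])<.4)
    k,l,st,c=cv2.connectedComponentsWithStats(m.astype(np.uint8))
    for i in range(1,k):
        if st[i,4]<60: continue
        Q=W[l==i]; (cx,cy),(a,b),an=cv2.minAreaRect(Q[:,:2].astype(np.float32)*1000)
        print(n,st[i],'rect',[round(x,1) for x in(cx,cy,a,b,an)],'z',np.percentile(Q[:,2],[2,50,98]).round(4))
W=cloud('top0')
for u,v in((207,230),(287,233),(326,234),(371,236),(248,231),(338,268),(341,300)): print(u,v,W[v,u].round(4))
E
```

```text
top0 [219 206  20  23 271] rect [550.2, 170.7, 54.3, 56.4, 84.5] z [0.0523 0.0699 0.0832]
top0 [339 211  21  23 279] rect [528.6, -160.7, 54.6, 57.9, 89.9] z [0.0531 0.0692 0.0842]
top0 [259 217  19  11 121] rect [534.1, 62.3, 50.2, 25.2, 85.4] z [0.0523 0.0582 0.0656]
top0 [298 219  18  10 136] rect [528.1, -44.7, 47.1, 24.7, 89.1] z [0.0522 0.0583 0.0662]
top0 [256 230  22  22 257] rect [483.2, 65.7, 54.4, 61.1, 86.1] z [0.0525 0.0704 0.0839]
top0 [296 231  20  23 255] rect [477.3, -40.3, 52.2, 62.2, 87.1] z [0.0529 0.0692 0.0841]
top0 [219 232  19  10 125] rect [496.5, 173.6, 49.5, 24.5, 83.1] z [0.0524 0.0578 0.0654]
top0 [339 237  19  10 132] rect [475.8, -156.5, 50.1, 25.6, 88.6] z [0.0523 0.0576 0.0648]
top0 [148 266  13  14 130] rect [401.7, 375.7, 34.0, 33.3, 11.5] z [0.0564 0.069  0.0856]
scene0 [297 107  11  14 113] rect [406.2, 370.1, 30.8, 26.6, 33.3] z [0.0525 0.0677 0.085 ]
scene0 [282 158  17  15 126] rect [497.1, 172.9, 53.1, 24.4, 84.9] z [0.0524 0.0576 0.0638]
scene0 [294 164  28  16 160] rect [546.8, 172.1, 59.8, 66.6, 85.9] z [0.0525 0.0726 0.0835]
scene0 [248 17
[... 158 characters left out ...]
6 0.0639]
scene0 [219 195  31  31 326] rect [475.3, -42.1, 55.4, 57.1, 85.6] z [0.0522 0.0686 0.082 ]
scene0 [232 206   9   9  63] rect [474.9, -40.6, 20.9, 19.8, 72.8] z [0.0605 0.0669 0.0723]
scene0 [245 217  18  15 102] rect [531.1, -44.9, 49.1, 21.7, 86.5] z [0.0526 0.0586 0.0645]
scene0 [194 234  22  22 198] rect [477.0, -157.3, 51.8, 24.1, 86.1] z [0.0523 0.0578 0.0641]
scene0 [204 245  35  21 246] rect [530.3, -162.2, 58.9, 58.9, 86.0] z [0.0527 0.0713 0.0829]
207 230 [0.5206 0.2391 0.0145]
287 233 [0.5072 0.0101 0.0123]
326 234 [ 0.5012 -0.1002  0.0205]
371 236 [ 0.4931 -0.2276  0.0155]
248 231 [0.5148 0.1211 0.0179]
338 268 [ 0.405  -0.1297  0.0275]
341 300 [ 0.3171 -0.1354  0.0191]
```

Request:
{"name": "step_arm", "arguments": {"motion": "-0.134 0 0 0 0 0 0; -0.134 0 0 0 0 0 0; 0 0 0 0 -50 22 0; 0 0 0 0 -50 22 0; 0 0 0 0 -50 22 0; 0 0 0 0 -50 22 0; 0 0 0 0 -50 22 0; 0 0 0 0 -50 22 0; 0 0 0 0 -50 22 0; 0 0 0 0 -50 22 0; 0 0 0 0 -50 22 0; 0 0 0 0 -50 22 0"}}

```text
time: 1.6
ee_pos: [0.3669, 0.0071, 0.2313]
ee_rot: [[0.0, 0.059, 0.998], [0.0, 0.998, -0.059], [-1.0, 0.0, 0.0]]
wrist_force: [0.6, -0.5, -0.1]
width: 0.0001
```

Request:
{"name": "step_arm", "arguments": {"motion": "0 -0.175 0 0 0 0 0; 0 -0.175 0 0 0 0 0; 0 -0.174 0 0 0 0 0; 0 0 0 0 0 0 0; 0 0 0 0 0 0 0"}}

```text
time: 2.22
ee_pos: [0.3678, 0.0079, 0.2329]
ee_rot: [[0.499, 0.06, 0.864], [-0.031, 0.998, -0.052], [-0.866, -0.001, 0.5]]
wrist_force: [0.5, -0.0, 0.5]
width: 0.0001
```

```bash
cat >> h.py <<'E'
H={3:np.array([.508,-.043,.047]),4:np.array([.500,-.156,.047])}
B=np.array([[.998,.059,0],[-.059,.998,0],[0,0,1]]).T.T
def rel(k,target=None,bar=np.array([[.998,-.059,0],[.059,.998,0],[0,0,1]])):
    s=robot.sense(); p=np.array(s['ee_pos']); R=np.array(s['ee_rot'])
    print('t',s['time'],'tcp',p.round(4),'rel hinge mm',(bar@(p-H[k])*1000).round(1),'w',round(s['width'],4)); print((bar@R).round(3),'F',np.round(s['wrist_force'],1),s['qpos'].round(0))
    if target is not None: print('tool shift mm',(R.T@bar.T@(np.array(target)-bar@(p-H[k])*1000)).round(1))
E
python3 - <<'E'
from h import *
rel(3,(-130,0,73))
E
```

```text
t 2.225 tcp [0.3678 0.0079 0.2329] rel hinge mm [-142.9   42.5  185.9] w 0.0001
[[ 0.5    0.001  0.866]
 [-0.001  1.    -0.   ]
 [-0.866 -0.001  0.5  ]] F [ 0.5 -0.   0.5] [ -30.  -27.  131.   17.   50. -124.]
tool shift mm [104.2 -42.4 -45.3]
```

Request:
{"name": "step_arm", "arguments": {"motion": "0 0 0 35 -14 -15 0; 0 0 0 35 -14 -15 0; 0 0 0 34 -14 -15 0; 0 0 0 0 0 0 0; 0 0 0 0 0 0 0"}}

```text
time: 2.85
ee_pos: [0.3788, -0.0341, 0.1197]
ee_rot: [[0.499, 0.058, 0.865], [-0.028, 0.998, -0.05], [-0.866, 0.001, 0.5]]
wrist_force: [0.2, -0.1, -0.0]
width: 0.0001
```

```bash
python3 - <<'E'
from h import *
rel(3,(-75,0,3))
a,_,_=shot('wrist','w1');
E
```

```text
t 2.85 tcp [ 0.3788 -0.0341  0.1197] rel hinge mm [-129.5    1.3   72.7] w 0.0001
[[ 0.5   -0.001  0.866]
 [ 0.002  1.     0.001]
 [-0.866  0.001  0.5  ]] F [ 0.2 -0.1 -0. ] [ -40.  -13.  142.   35.   31. -154.]
tool shift mm [87.6 -1.5 12.3]
```

View pics/w1.png

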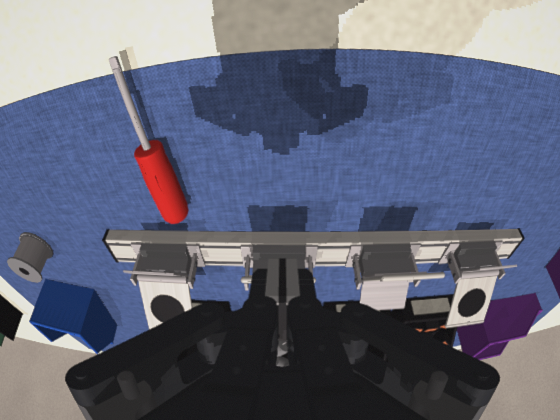

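Wrist view: the finger (px ~283,280) is lined up with the third holder (px 245–315).

Request:
{"name": "step_arm", "arguments": {"motion": "0 0 0 22 0 3 0; 0 0 0 22 0 3 0; 0 0 0 22 0 3 0; 0 0 0 22 0 3 0; 0 0 0 0 0 0 0; 0 0 0 0 0 0 0"}}

```text
time: 3.65
ee_pos: [0.4337, -0.0354, 0.0561]
ee_rot: [[0.494, 0.058, 0.867], [-0.03, 0.998, -0.05], [-0.869, -0.001, 0.495]]
wrist_force: [0.0, -0.6, 0.1]
width: 0.0001
```

```bash
python3 - <<'E'
from h import *
rel(3,(-75,0,3))
shot('scene','s1'); p=cv2.imread('pics/s1.png')[110:300,110:330]; cv2.imwrite('pics/s1c.png',cv2.resize(p,None,fx=3,fy=3,interpolation=2))
E
```

```text
t 3.65 tcp [ 0.4337 -0.0354  0.0561] rel hinge mm [-74.6   3.2   9.1] w 0.0001
[[ 0.495 -0.001  0.869]
 [-0.001  1.     0.001]
 [-0.869 -0.001  0.495]] F [ 0.  -0.6  0.1] [ -31.    6.  141.   65.   14. -178.]
tool shift mm [ 5.1 -3.2 -3.4]
```

View pics/s1c.png

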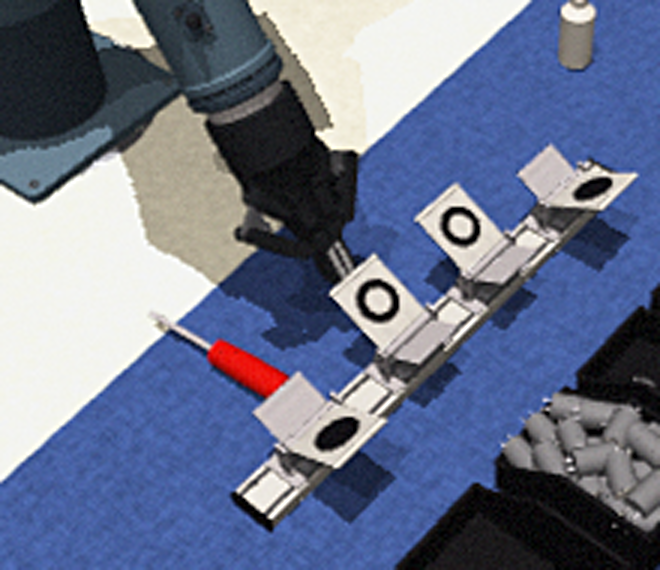

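The scene crop shows the finger just behind and below the free edge of tag 3 (crop px 345,270). Nothing has been touched. I'll push along tool z, slowly.

Request:
{"name": "step_arm", "arguments": {"motion": "0 0 0 0 -3 5 0; 0 0 0 0 0 5 0; 0 0 0 0 0 5 0; 0 0 0 0 0 5 0; 0 0 0 0 0 0 0"}}

```text
time: 4.32
ee_pos: [0.4505, -0.0401, 0.0659]
ee_rot: [[0.494, 0.06, 0.868], [-0.031, 0.998, -0.051], [-0.869, -0.002, 0.495]]
wrist_force: [-0.9, 0.4, -0.1]
width: 0.0001
```

```bash
python3 - <<'E'
from h import *
rel(3,(-50,0,20))
E
```

```text
t 4.325 tcp [ 0.4505 -0.0401  0.0659] rel hinge mm [-57.6  -0.5  18.9] w 0.0001
[[ 0.495  0.001  0.869]
 [-0.002  1.     0.   ]
 [-0.869 -0.002  0.495]] F [-0.9  0.4 -0.1] [ -30.    6.  138.   55.   15. -167.]
tool shift mm [2.8 0.5 7.2]
```

Request:
{"name": "step_arm", "arguments": {"motion": "0 0 0 -2 0 8 0; 0 0 0 -1.5 0 7.5 0; 0 0 0 -1 0 8.5 0; 0 0 0 0.5 0 9 0; 0 0 0 1 0 4.5 0; 0 0 0 1 0 4.5 0; 0 0 0 0 0 0 0"}}

```text
time: 5.2
ee_pos: [0.4858, -0.042, 0.0874]
ee_rot: [[0.492, 0.06, 0.868], [-0.03, 0.998, -0.052], [-0.87, -0.001, 0.493]]
wrist_force: [-0.2, 0.5, -0.2]
width: 0.0002
```

```bash
python3 - <<'E'
from h import *
rel(3)
shot('scene','s2'); p=cv2.imread('pics/s2.png')[110:300,110:330]; cv2.imwrite('pics/s2c.png',cv2.resize(p,None,fx=3,fy=3,interpolation=2))
E
```

```text
t 5.2 tcp [ 0.4858 -0.042   0.0874] rel hinge mm [-22.2  -0.3  40.4] w 0.0002
[[ 0.493  0.001  0.87 ]
 [-0.001  1.    -0.001]
 [-0.87  -0.001  0.493]] F [-0.2  0.5 -0.2] [ -26.    6.  132.   39.   18. -148.]
```

View pics/s2c.png

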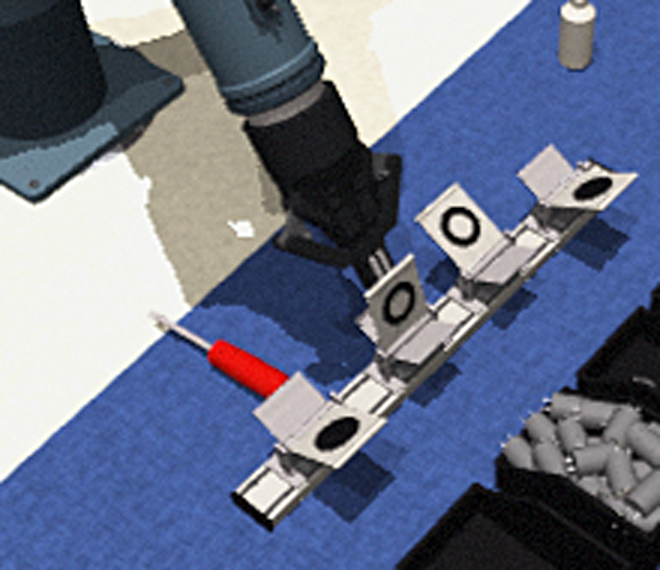

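Tag 3 is riding on the finger, close to upright. I'll keep pushing level.

Request:
{"name": "step_arm", "arguments": {"motion": "0 0 0 2.5 0 4.3 0; 0 0 0 2.5 0 4.3 0; 0 0 0 2.5 0 4.3 0; 0 0 0 2.5 0 4.3 0; 0 0 0 2.5 0 4.3 0; 0 0 0 2.5 0 4.3 0; 0 0 0 0 0 0 0; 0 0 0 0 0 0 0; 0 0 0 0 0 0 0; 0 0 0 0 0 0 0"}}

```text
time: 6.5
ee_pos: [0.5154, -0.0438, 0.087]
ee_rot: [[0.492, 0.06, 0.868], [-0.03, 0.998, -0.052], [-0.87, -0.001, 0.493]]
wrist_force: [0.2, 0.8, -0.3]
width: -0.0003
```

```bash
python3 - <<'E'
from h import *
rel(3)
shot('scene','s3'); p=cv2.imread('pics/s3.png')[110:300,110:330]; cv2.imwrite('pics/s3c.png',cv2.resize(p,None,fx=3,fy=3,interpolation=2))
E
```

```text
t 6.5 tcp [ 0.5154 -0.0438  0.087 ] rel hinge mm [ 7.4 -0.3 40. ] w -0.0003
[[ 0.493  0.001  0.87 ]
 [-0.001  1.    -0.001]
 [-0.87  -0.001  0.493]] F [ 0.2  0.8 -0.3] [ -24.    9.  129.   35.   18. -142.]
```

View pics/s3c.png

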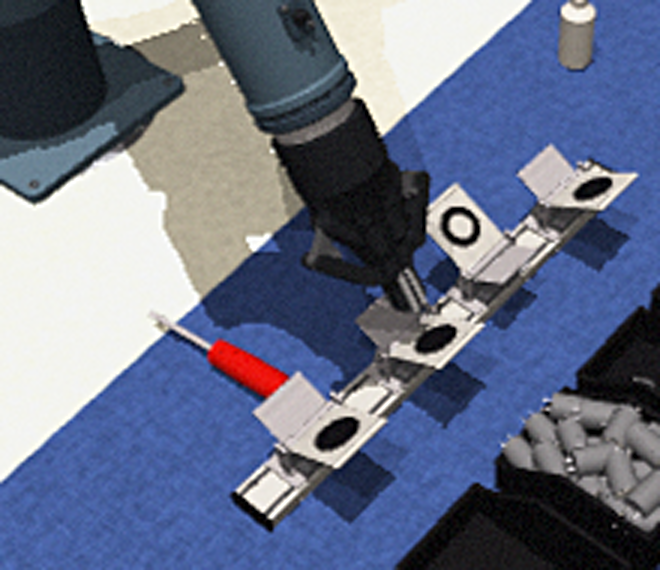

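Tag 3 now shows its disc and leans to the bins. I'll retreat and go round to the far side of tag 4, tilted the other way.

Request:
{"name": "step_arm", "arguments": {"motion": "0 0 0 -55 0 0 0; 0 0 0 -55 0 0 0; 0 0.175 0 0 0 0 0; 0 0.175 0 0 0 0 0; 0 0.175 0 0 0 0 0; 0 0 0 -12 -28 45 0; 0 0 0 -12 -28 45 0; 0 0 0 -12 -28 45 0; 0 0 0 -12 -28 45 0; 0 0.175 0 0 0 0 0; 0 0.175 0 0 0 0 0; 0 0.174 0 0 0 0 0"}}

```text
time: 8.05
ee_pos: [0.635, -0.1634, 0.2298]
ee_rot: [[-0.511, 0.061, 0.858], [0.03, 0.998, -0.053], [-0.859, -0.001, -0.512]]
wrist_force: [0.7, -0.5, -0.7]
width: 0.0002
```

Request:
{"name": "step_arm", "arguments": {"motion": "0 0 0 0 0 0 0; 0 0 0 0 0 0 0"}}

```text
time: 8.3
ee_pos: [0.6348, -0.1632, 0.2288]
ee_rot: [[-0.506, 0.06, 0.86], [0.03, 0.998, -0.052], [-0.862, -0.001, -0.507]]
wrist_force: [-0.5, 1.0, 0.5]
width: 0.0002
```

```bash
python3 - <<'E'
from h import *
rel(4,(125,0,75))
E
```

```text
t 8.3 tcp [ 0.6348 -0.1632  0.2288] rel hinge mm [135.    0.8 181.8] w 0.0002
[[-0.507  0.001  0.862]
 [ 0.     1.    -0.001]
 [-0.862 -0.001 -0.507]] F [-0.5  1.   0.5] [ -20.   48.   40.  -10.  121. -109.]
tool shift mm [97.1 -0.7 45.5]
```

Request:
{"name": "step_arm", "arguments": {"motion": "0 0 0 35 -1 10 0; 0 0 0 35 0 10 0; 0 0 0 36 0 11 0; 0 0 0 24 0 2 0; 0 0 0 24 0 2 0; 0 0 0 25 0 2 0; 0 0 0 0 0 0 0; 0 0 0 0 0 0 0"}}

```text
time: 9.3
ee_pos: [0.5767, -0.1612, 0.0596]
ee_rot: [[-0.503, 0.061, 0.862], [0.029, 0.998, -0.054], [-0.864, -0.002, -0.503]]
wrist_force: [0.3, -0.2, 0.0]
width: 0.0001
```

```bash
python3 - <<'E'
from h import *
rel(4,(76,0,9))
shot('scene','s4'); p=cv2.imread('pics/s4.png')[130:350,110:350]; cv2.imwrite('pics/s4c.png',cv2.resize(p,None,fx=2.7,fy=2.7,interpolation=2))
E
```

```text
t 9.3 tcp [ 0.5767 -0.1612  0.0596] rel hinge mm [76.9 -0.7 12.6] w 0.0001
[[-0.503  0.002  0.864]
 [-0.001  1.    -0.003]
 [-0.864 -0.002 -0.503]] F [ 0.3 -0.2  0. ] [ -21.   48.   65.   -9.   97. -106.]
tool shift mm [3.6 0.7 1. ]
```

View pics/s4c.png

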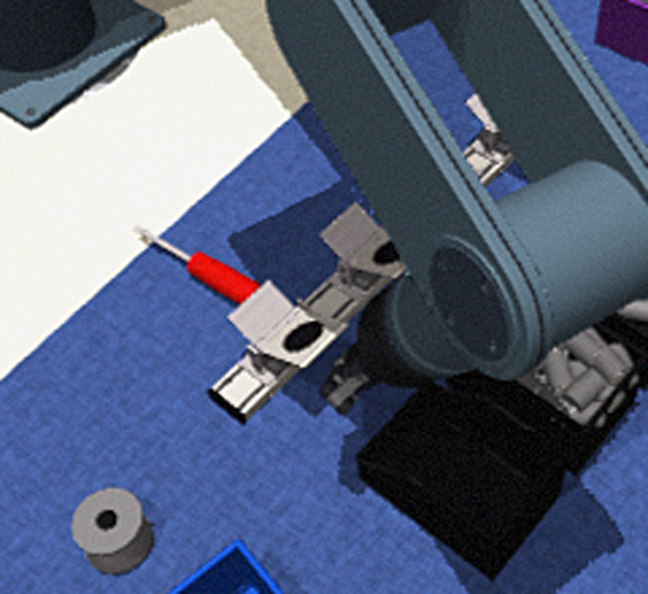

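The finger is behind tag 4 and the arm is clear of the bins. I'll push the mirror of the first sequence.

Request:
{"name": "step_arm", "arguments": {"motion": "0 0 0 4 0 -3 0; 0 0 0 0 0 -5 0; 0 0 0 0 0 -5 0; 0 0 0 0 0 -6 0; 0 0 0 -2 0 -8 0; 0 0 0 -1.5 0 -7.5 0; 0 0 0 -1 0 -8.5 0; 0 0 0 0 0 0 0"}}

```text
time: 10.35
ee_pos: [0.5387, -0.1585, 0.0791]
ee_rot: [[-0.507, 0.061, 0.86], [0.03, 0.998, -0.053], [-0.861, -0.001, -0.508]]
wrist_force: [0.4, -0.5, 1.0]
width: -0.0004
```

```bash
python3 - <<'E'
from h import *
rel(4,(22,0,40))
W=shot('top','t4')and cloud('top4'.replace('top4','t4'))
Q=W[205:240,335:365].reshape(-1,3); print(np.nanmax(Q[:,2]))
E
```

```text
t 10.35 tcp [ 0.5387 -0.1585  0.0791] rel hinge mm [38.7 -0.2 32.1] w -0.0004
[[-0.508  0.002  0.861]
 [-0.     1.    -0.002]
 [-0.861 -0.001 -0.508]] F [ 0.4 -0.5  1. ] [ -22.   43.   71.   -9.   95. -107.]
tool shift mm [  1.7   0.2 -18.4]
0.6101326437070519
```

Light contact with no force build-up. I'll continue up, then level past upright.

Request:
{"name": "step_arm", "arguments": {"motion": "0 0 0 0.5 0 -9 0; 0 0 0 1 0 -4.5 0; 0 0 0 1 0 -4.5 0; 0 0 0 2.5 0 -4.3 0; 0 0 0 2.5 0 -4.3 0; 0 0 0 2.5 0 -4.3 0; 0 0 0 2.5 0 -4.3 0; 0 0 0 2.5 0 -4.3 0; 0 0 0 2.5 0 -4.3 0; 0 0 0 0 0 0 0; 0 0 0 0 0 0 0; 0 0 0 0 0 0 0"}}

```text
time: 11.9
ee_pos: [0.4926, -0.1556, 0.0856]
ee_rot: [[-0.507, 0.06, 0.86], [0.03, 0.998, -0.052], [-0.861, -0.001, -0.508]]
wrist_force: [-0.1, 0.4, 0.1]
width: 0.0
```

```bash
python3 - <<'E'
from h import *
rel(4)
shot('scene','s5'); p=cv2.imread('pics/s5.png')[130:350,110:350]; cv2.imwrite('pics/s5c.png',cv2.resize(p,None,fx=2.7,fy=2.7,interpolation=2))
E
```

```text
t 11.9 tcp [ 0.4926 -0.1556  0.0856] rel hinge mm [-7.4 -0.1 38.6] w 0.0
[[-0.508  0.001  0.861]
 [ 0.     1.    -0.001]
 [-0.861 -0.001 -0.508]] F [-0.1  0.4  0.1] [ -23.   39.   79.  -10.   92. -107.]
```

View pics/s5c.png

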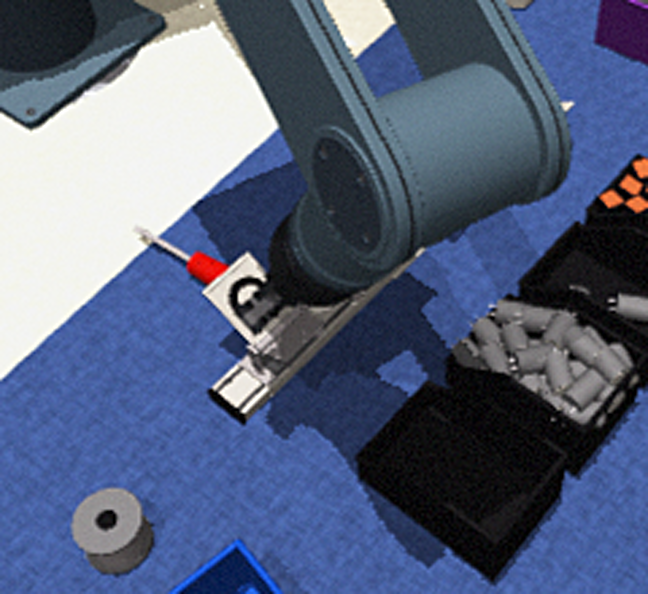

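Tag 4 now lies to the robot with its ring up. I'll back out and raise the arm clear of the view.

Request:
{"name": "step_arm", "arguments": {"motion": "0 0 0 -50 0 0 0; 0 0 0 -50 0 0 0; 0 0 0 -50 0 0 0; 0 0.175 0 -20 0 0 0; 0 -0.175 0 -30 0 0 0; 0 0 0 -20 -50 0 0; 0 0 0 -20 -50 0 0; 0 0 0 0 -50 0 0; 0 0 0 0 -50 0 0; 0 0 0 0 -50 0 0; 0 0 0 0 0 0 0; 0 0 0 0 0 0 0"}}

```text
time: 13.45
ee_pos: [0.5985, -0.41, 0.2866]
ee_rot: [[-0.505, 0.06, 0.861], [0.028, 0.998, -0.053], [-0.863, -0.002, -0.506]]
wrist_force: [0.4, 0.4, 0.7]
width: 0.0003
```

```bash
python3 - <<'E'
from h import *
rel(4)
shot('top','t6'); shot('scene','s6')
a=cv2.imread('pics/t6.png')[110:310,130:450]; b=cv2.imread('pics/s6.png')[90:340,100:420]
cv2.imwrite('pics/fin.png',np.vstack([cv2.resize(a,(480,300)),cv2.resize(b,(480,300))]))
for n in('top0','t6'):
    W=cloud(n); p=np.load('pics/%s.npz'%n)['p'].astype(int)
    m=(W[...,2]>.052)&(W[...,2]<.088)&(p.min(-1)>90)&(W[...,0]>.42)&(W[...,0]<.62)&(abs(W[...,1])<.4)
    k,l,st,c=cv2.connectedComponentsWithStats(m.astype(np.uint8))
    for i in range(1,k):
        if st[i,4]>200: Q=W[l==i]; print(n,np.mean(Q,0).round(3),np.percentile(Q[:,2],[2,98]).round(4))
p0,p1=[cv2.imread('pics/%s.png'%x) for x in('top0','t6')]
d=cv2.absdiff(p0,p1).max(-1)>60
print('bin area diff',d[130:195,210:372].sum(),'bottle',d[262:284,140:170].sum(),'spool',d[218:245,408:436].sum(),'driver',d[253:310,328:348].sum())
E
```

```text
t 13.45 tcp [ 0.5985 -0.41    0.2866] rel hinge mm [ 113.3 -247.7  239.6] w 0.0003
[[-0.506  0.001  0.862]
 [-0.001  1.    -0.002]
 [-0.863 -0.002 -0.506]] F [0.4 0.4 0.7] [ -36.   59.   11.  -22.  135. -135.]
top0 [0.553 0.171 0.068] [0.0523 0.0832]
top0 [ 0.533 -0.159  0.068] [0.0531 0.0842]
top0 [0.478 0.065 0.068] [0.0525 0.0839]
top0 [ 0.472 -0.04   0.068] [0.0529 0.0841]
t6 [0.553 0.17  0.068] [0.0527 0.0844]
t6 [0.479 0.066 0.068] [0.0529 0.0829]
bin area diff 116 bottle 0 spool 84 driver 48
```

View pics/fin.png

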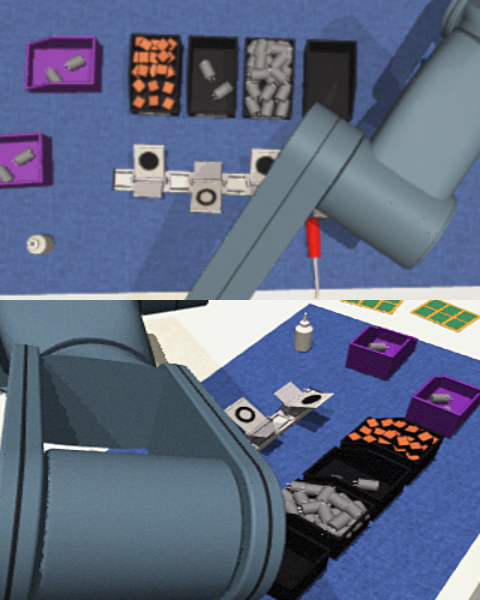

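The arm hides tags 3 and 4 in both views, so I'll move it to the left side, staying high.

Request:
{"name": "step_arm", "arguments": {"motion": "0 -0.175 0 -20 50 0 0; 0 -0.175 0 0 55 0 0; 0 -0.17 0 0 55 0 0; 0 0 0 0 55 -15 0; 0 0 0 0 55 -15 0; 0 0 0 0 55 -15 0; 0 0 0 0 55 -20 0; 0 0 0 0 55 -25 0; 0 0 0 0 55 -25 0; 0 0 0 0 55 -25 0; 0 0 0 0 55 -25 0; 0 0 0 0 55 -25 0"}}

```text
time: 15.05
ee_pos: [0.4506, 0.2342, 0.3135]
ee_rot: [[-0.069, 0.049, 0.996], [-0.003, 0.999, -0.049], [-0.998, -0.007, -0.069]]
wrist_force: [0.6, -0.1, 0.1]
width: -0.0003
```

Request:
{"name": "step_arm", "arguments": {"motion": "0 0 0 0 55 -25 0; 0 0 0 0 55 -25 0; 0 0 0 0 55 -25 0; 0 0 0 0 55 -25 0; 0 0 0 0 0 0 0; 0 0 0 0 0 0 0; 0 0 0 0 0 0 0"}}

```text
time: 15.92
ee_pos: [0.3639, 0.4553, 0.3177]
ee_rot: [[-0.072, 0.051, 0.996], [-0.004, 0.999, -0.052], [-0.997, -0.008, -0.072]]
wrist_force: [-0.1, -0.9, 0.6]
width: -0.0003
```

```bash
python3 - <<'E'
from h import *
rel(4)
shot('top','t7'); shot('scene','s7')
a=cv2.imread('pics/t7.png')[110:310,130:450]; b=cv2.imread('pics/s7.png')[90:340,100:420]
cv2.imwrite('pics/fin2.png',np.vstack([cv2.resize(a,(480,300)),cv2.resize(b,(480,300))]))
for n in('t7',):
    W=cloud(n); p=np.load('pics/%s.npz'%n)['p'].astype(int)
    m=(W[...,2]>.052)&(W[...,2]<.088)&(p.min(-1)>90)&(W[...,0]>.42)&(W[...,0]<.62)&(abs(W[...,1])<.4)
    k,l,st,c=cv2.connectedComponentsWithStats(m.astype(np.uint8))
    for i in range(1,k):
        if st[i,4]>200: Q=W[l==i]; print(n,np.mean(Q,0).round(3),np.percentile(Q[:,2],[2,98]).round(4))
p0,p1=[cv2.imread('pics/%s.png'%x) for x in('top0','t7')]
d=cv2.absdiff(p0,p1).max(-1)>60
print('bin area diff',d[130:195,210:372].sum(),'bottle',d[262:284,140:170].sum(),'spool',d[218:245,408:436].sum(),'driver',d[253:310,328:348].sum())
E
```

```text
t 15.925 tcp [0.3639 0.4553 0.3177] rel hinge mm [-171.9  602.1  270.7] w -0.0003
[[-0.071 -0.008  0.997]
 [-0.008  1.     0.007]
 [-0.997 -0.008 -0.072]] F [-0.1 -0.9  0.6] [ 39.  18.  72.   2.  93. -48.]
t7 [0.552 0.171 0.067] [0.0522 0.0836]
t7 [ 0.54  -0.045  0.068] [0.0527 0.0828]
t7 [0.478 0.066 0.069] [0.0524 0.0855]
t7 [ 0.465 -0.156  0.068] [0.0524 0.0841]
bin area diff 0 bottle 94 spool 0 driver 19
```

View pics/fin2.png

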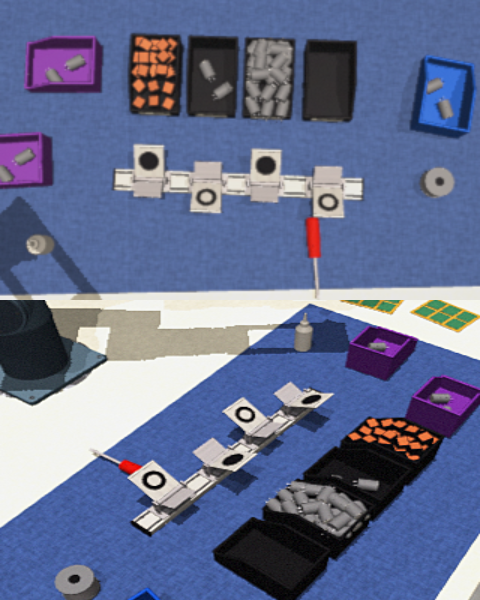

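All four tags match their bins: disc back, ring, disc back, ring. Nothing else has moved; the change at the bottle is only the arm's shadow.

```bash
python3 -c "
from rig import robot
print(robot.hand_in())"
```

```text
the job is handed in; nothing more can be done
None
```

I flipped the two wrong tags with the shut fingertips and handed the job in at about 16 s. Both tags are named here by their place, counting from the robot's left.

- **Third tag (full capacitor bin):** it now leans back to the bins with its disc up.
- **Fourth tag (empty bin):** it now leans to the robot with its ring up.
- **First and second tags (full relay bin and two-capacitor bin):** these were already right, so I left them alone.

**Last checks:**
- **Tags:** the final top and scene pictures show all four tags matching their bins. Depth puts each free edge at about 83–85 mm, as expected for tags at rest.
- **Forces:** wrist force readings stayed at about 1 N or less. They were taken at the end of each move call, so not continuously.
- **Bins, spool and screwdriver:** the bins and the spool show no change from the first picture. A few pixels differ at the screwdriver, next to the flipped fourth tag, and it looks unmoved.
- **Bottle:** the picture comparison flagged a change here. It lies in the arm's shadow, and an earlier picture without the shadow showed no difference.

The first look after the flips had tags 3 and 4 hidden by the arm, so I moved it aside and looked again. No check failed.

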